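# Clamp the doming block with the eccentric

### The arm

A 6-joint arm with a two-finger parallel gripper is mounted at the origin on the work surface. World frame = base frame: x ahead of the robot, y to its left, z up, the work surface at z = 0. Lengths are in mm, angles in rad, forces in N, time in s.
With the tool pointing down it reaches from about 300 to 1000 mm from the base axis. Payload 5.1 kg.
Tool frame: the origin (TCP) lies midway between the tips of the shut fingers; the grasp point (between the pads) lies 19 mm behind it (r.pinch_z is the distance from the TCP to the grasp point, in mm); y points along the fingers, x is the direction in which the jaws open and shut, and the axes are right-handed (so a half turn about y gives the same grasp; the last joint's range is limited). The gripper opens to 95 mm and grips with 3 to 60 N. Pads are 20 mm wide; open, the fingers measure 119 mm over their backs; the gripper's body (75 mm by 180 mm) begins 59 mm behind the grasp point.
Start: joints at [1.145, 0.124, 1.65, -0, 1.367, -0.083], TCP at [218.502, 612.161, 214.656] pointing down, gripper open.
Joint ranges: [-2.61, 2.61], [-1.02, 2.33], [0.03, 2.71], [-1.35, 4.49], [0.32, 2.68], [-2.91, 2.91]. Speed limits (rad/s): [2.57, 2.57, 3.14, 3.14, 3.14, 3.14].

### API

Orientations are given as a unit quaternion [w, x, y, z].
In Python, from plant import r gives the robot as it stands.
- The arm moves only by the tool drive_tool, never from a script. Its argument "targets" is a list of rows, each a list of 5 numbers: the finger opening in cm, from 0 to 9.51, then the shift along the tool's x, y, z in cm, then the turn about the tool's y in degrees. In form: [[hand, dx, dy, dz, roll], ...]. A call has 1 to 20 rows; each row shifts and turns the commanded pose from where the row before left it, along the tool's axes as they then stand; what a row does not reach is not made up. A row lasts 1/10 s, in which the tool goes at most 50 mm and 8.59 degrees, less where a joint would pass 70% of its speed; a pose out of reach is approached as far as the arm can. A call with a gripper value outside its range is refused whole. The fingers move at their own pace and stop on an object; "force" is the grip in N (left out, the last holds). Time passes only in rows, so rows that do not move let the fingers close. It gives the time, the measured TCP pose, the force and the opening at its end, in the units of the state.
- r.observe(): the state, without advancing time (a new reading comes with each control period).
- r.capture(name): name is "scene" or "top" or "wrist"; returns (picture, depth): 400x640x3 uint8, blue, green, red; 400x640 float32, mm along the optical axis (not along the pixel's ray), 0 where there is no reading.
- r.camera_params(name): a dict with "intrinsics" (3x3 intrinsics, pixels), "D" ([k1, k2, p1, p2, k3] as OpenCV has them; the pictures are not rectified), "xyz" and "orientation" of the camera in the world. Camera axes: x right, y down, z forward; pixel columns grow to the right and rows downward; lengths in mm; the calibration is good to about 2 mm. A picture is of the moment at which its call begins: read the wrist's pose just before it. camera_params takes no time and is no camera call; for the wrist camera it gives the pose at the moment of the call.
- r.finish_job(): hands the job in, once; it reports no verdict.
The state is a dict: "clock": time; "joint_pos": joint angles; "dq": joint speeds; "joint_efforts": joint torques, N m; "eef_pos": TCP position; "orientation": TCP orientation; "ft_force": force on the tool from outside, world axes, zero at the start; "moment": the same for the moment, N m; "gripper_width": finger opening in mm.
Only numpy, scipy, OpenCV 4.12 (cv2) and the standard library are available. Lean on these libraries where they do the work, as an engineer would, in place of code of your own. Each camera call takes 0.05 s, during which the arm holds its last target.

### The job

Set the brass doming block flat in the nest of the clamp fixture, between the fence and the eccentric cam and between the two end stops, with its long side along the fence. Then turn the red cam knob clockwise until the cam's lobe bears on the block and pins it flat against the fence: firm enough that it stays held when you let go (about 15 N), but go by feel, for the brass is marked by a squeeze of more than 22 N. Let go of the knob and leave the other things on the bench where they are.

Things in the scene. Friction and masses are not known exactly. Their poses are not given: they have to be found in the camera images.
- brass_block: the brass doming block: a yellow metal block 32 (its x) x 45 (its y) x 40 mm high with round hollows on top, about 0.3 to 0.5 kg, standing free on the bench. Origin at the centre of its underside, z up.
- fixture: the clamp fixture, fixed to the bench: dark steel plate 170 (x, -105 to +65 mm) x 110 (y) x 8 mm thick. Origin on the bench, z up; x points from cam to fence, y runs along the fence. Two steel end stops, top at z = 20 mm, at y = +-26.5 mm (x -18 to +4 mm). Fence: 85 mm long, top at z = 20 mm, alloy facing at x = +9 mm, but set anew each time up to 2.5 mm nearer or farther, unmeasured; rubber behind it yields 1 mm per 16 N.
- nest (a point): point on the plate's top (z = 8 mm of the fixture), x = -12, y = 0 mm of the fixture, where the block's underside centre goes in well, its x along the fixture's x, either way round: then it has 4 mm play to each end stop and 4.5 to 10.5 mm in all between wound-back cam and fence. Pinned on the fence its origin is at fixture x = -7 mm +- 2.5 (up to 2 more as the facing yields). Axes as the fixture.
- cam: brass eccentric cam, clockwise-turning about an upright axis at fixture x = -53, y = 0 mm; origin on the axis at the plate's top (8 mm above the bench). Polished disc of 30 mm radius, 1 to 12 mm above the origin, centred 8 mm off axis towards the body's own -x (the lobe, red dot). Turn 0: its x is along the fixture's x, lobe away from the block; starts 0 to 0.4 rad clockwise of that, end stop at 2.8.
- knob (a point): centre of the red bar knob, on the cam's axis, 76 mm above the bench: bar 36 mm long (cam's x), 14 mm wide (y), 28 mm high (62 to 90 mm above the bench), on a steel stem of 15 mm diameter; a white dot marks the lobe's end. Axes as the cam. Bearing friction about 0.10 N m keeps the cam where it is left.
- lobe (a point): centre of the cam disc. At a clockwise turn t it reaches 30 - 8 cos(t) mm from the axis towards the block, and meets the pinned block at t = 1.25 to 1.9 rad, depending on the fence. Torque to turn it: 0.10 N m free, a little more pushing the loose block; pinned, about 0.10 + 0.016 N m per N of squeeze (0.34 at 15 N). Squeeze: 0 to 22 N in about 0.2 rad; a newton or two is lost on letting go. Held from 8 N.
- wood_block: wooden doming block (not the one to clamp), same shape and size as the brass one but dark brown wood; origin at the centre of its underside
- bench_block: bright steel bench block, 55 x 55 x 22 mm, a bystander; origin at the centre of its underside
- abrasive_stone: dark grey abrasive stone, 90 x 170 x 38 mm, a bystander; origin at the centre of its underside
- solder_block: small tan honeycomb soldering block, 35 x 65 x 18 mm, lying on the abrasive stone, a bystander; origin at the centre of its underside
- hammer: hammer lying on the bench, a bystander
- ring_dish: white ceramic dish, 90 mm across, 22 mm high, a bystander; origin at the centre of its underside
- mandrel: steel ring mandrel standing upright on its foot, 36 mm across, 80 mm high, tapering, a bystander; origin at the centre of its underside
Not all that is in view belongs to the job. What is shaped like the fixture but blue or turquoise is not meant. Several things have the shape of the brass_block; the one meant has the colours described above.

How it is judged:
By the outcome, as a careful person would: the job done as asked, in the order asked, and still so for the second after the job is handed in, with the robot touching nothing.
It also fails if it takes over 67 s, if anything falls off the work surface, if the arm or the gripper's body presses on something with over 40 N, if the wrist force passes 120 N, or if a joint passes its speed limit or range.

## Working session

There is one attempt and no reset: what is moved stays moved. The work goes in short steps, Python scripts to look and compute and a tool call to move; the robot and the scene stay as the last step left them, time stands still between calls to the robot, and variables do not carry over. Pictures are saved under pics/ and viewed, and the job is handed in when it is done.

Besides the shell and the picture viewer there is one more tool, called after "Call:" in YAML: its name, and indented under it one key for each argument. drive_tool: Moves the arm, as the interface text tells. Its arguments: {"type":"object","properties":{"targets":{"type":"array","items":{"type":"array","items":{"type":"number"}}},"force":{"type":"number"}},"required":["targets"]}

```bash
ls; mkdir -p pics
python3 - <<'E'
from plant import r
import cv2,numpy as np
print(r.observe(), r.pinch_z)
for n in("scene","top"):
    p,d=r.capture(n); cv2.imwrite(f"pics/{n}0.png",p); np.save(f"{n}0.npy",d); print(n,r.camera_params(n))
print(r.camera_params("wrist"))
E
```

```text
pics
{'clock': 0.0, 'joint_pos': array([ 1.14538234e+00,  1.24495516e-01,  1.65163898e+00, -1.67163304e-05,
        1.36746506e+00, -8.25535662e-02]), 'dq': array([-0.00061693,  0.00171858,  0.00050539, -0.00081488, -0.00079775,
       -0.00028775]), 'joint_efforts': array([-1.45646231e-03, -4.17613542e+01, -3.59923446e+01,  7.72848492e-02,
        4.90566005e-02, -1.86446964e-04]), 'eef_pos': array([218.26539497, 611.60032092, 213.41393492]), 'orientation': array([-0.57760124,  0.57833035,  0.40676702, -0.40798455]), 'ft_force': array([-0.38401948,  0.15742775,  0.6172498 ]), 'moment': array([-0.01305871, -0.03105982,  0.00384601]), 'gripper_width': 95.35211914627602} 18.8
scene {'intrinsics': array([[414.9034297 ,   0.        , 320.6910747 ],
       [  0.        , 414.9034297 , 191.72562016],
       [  0.        ,   0.        ,   1.        ]]), 'D': array([0.03688911, 0.        , 0.        , 0.        , 0.        ]), 'xyz': array([1261.84474412, -549.44819053,  648.26006503]), 'orientation': array([-0.43248568,  0.77866981,  0.40274117, -0.21078192])}
top {'intrinsics': array([[473.82342785,   0.        , 316.0611535 ],
       [  0.        , 473.82342785, 198.28523319],
       [  0.        ,   0.        ,   1.        ]]), 'D': array([-0.09304815,  0.        ,  0.        ,  0.        ,  0.        ]), 'xyz': array([ 403.49443962,  -28.7737219 , 1249.17970101]), 'orientation': array([ 0.03743065, -0.6990966 ,  0.7133038 , -0.03256643])}
{'intrinsics': array([[282.64977378,   0.        , 319.58054183],
       [  0.        , 282.64977378, 200.23412831],
       [  0.        ,   0.        ,   1.        ]]), 'D': array([-0.05204121,  0.        ,  0.        ,  0.        ,  0.        ]), 'xyz': array([137.83362159, 641.04301626, 384.9174816 ]), 'orientation': array([0.1234553 , 0.80816974, 0.56937381, 0.08622016])}
```

View pics/scene0.png

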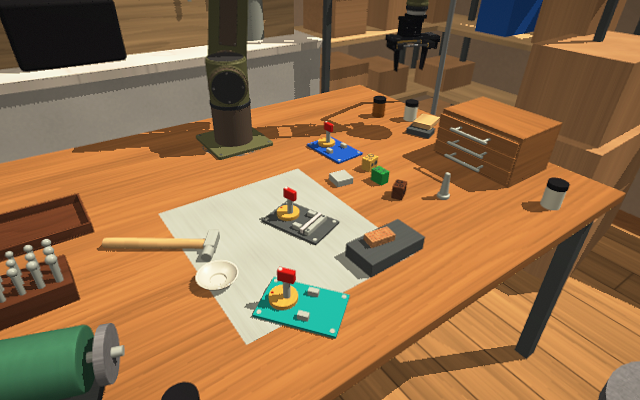

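View pics/top0.png

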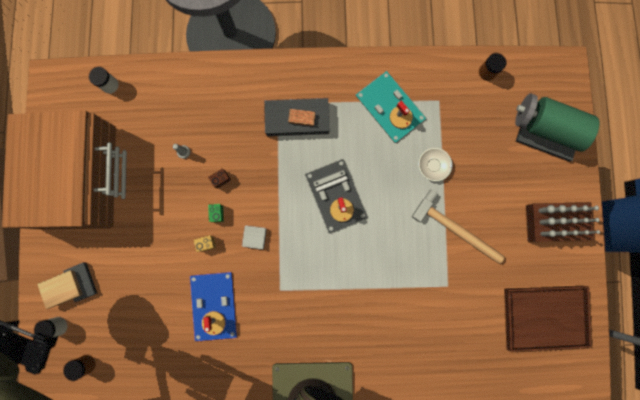

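Candidates for the brass block in the top view: yellow at (204,243), green at (216,213) and dark brown at (220,178). The yellow one fits the description. Candidates for the fixture: dark at (337,196), turquoise at (391,106) and blue at (213,306). The dark one fits. I'll check both in close crops.

```bash
cat > h.py <<'E'
import numpy as np,cv2
from scipy.spatial.transform import Rotation as R
from plant import r
def Rq(q): return R.from_quat([q[1],q[2],q[3],q[0]]).as_matrix()
def world(cp,uv,z):
    """pixels -> world on plane z"""
    uv=np.asarray(uv,float).reshape(-1,1,2)
    n=cv2.undistortPoints(uv,cp["intrinsics"],cp["D"]).reshape(-1,2)
    d=np.c_[n,np.ones(len(n))]@Rq(cp["orientation"]).T
    c=np.asarray(cp["xyz"]); s=(z-c[2])/d[:,2]
    return c+d*s[:,None]
def proj(cp,P):
    Rm=Rq(cp["orientation"]).T; P=np.asarray(P,float).reshape(-1,3)
    rv=cv2.Rodrigues(Rm)[0]; t=-Rm@np.asarray(cp["xyz"])
    return cv2.projectPoints(P,rv,t,cp["intrinsics"],cp["D"])[0].reshape(-1,2)
def crop(p,x0,y0,x1,y1,k,name):
    cv2.imwrite(name,cv2.resize(p[y0:y1,x0:x1],None,fx=k,fy=k,interpolation=cv2.INTER_CUBIC))
E
python3 - <<'E'
from h import *
p=cv2.imread("pics/top0.png")
a=cv2.resize(p[225:262,185:235],None,fx=8,fy=8,interpolation=cv2.INTER_CUBIC)
b=cv2.resize(p[150:242,295:377],None,fx=6,fy=6,interpolation=cv2.INTER_CUBIC)
cv2.imwrite("pics/b0.png",a);cv2.imwrite("pics/f0.png",b)
s=cv2.imread("pics/scene0.png"); crop(s,340,140,420,210,8,"pics/sb0.png")
cp=r.camera_params("top")
print(world(cp,[[204,243]],40),world(cp,[[337,196]],8),world(cp,[[342,208]],20), r.camera_params("wrist"))
E
```

```text
[[414.54347448 267.57610571  40.        ]] [[531.81093776 -76.69210878   8.        ]] [[498.9272892  -88.48023588  20.        ]] {'intrinsics': array([[282.64977378,   0.        , 319.58054183],
       [  0.        , 282.64977378, 200.23412831],
       [  0.        ,   0.        ,   1.        ]]), 'D': array([-0.05204121,  0.        ,  0.        ,  0.        ,  0.        ]), 'xyz': array([137.83362159, 641.04301626, 384.9174816 ]), 'orientation': array([0.1234553 , 0.80816974, 0.56937381, 0.08622016])}
```

View pics/b0.png

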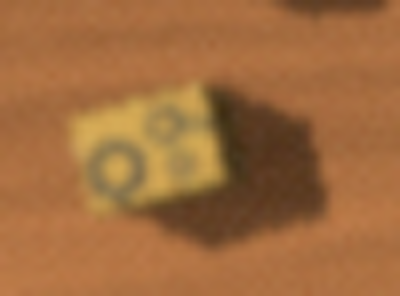

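View pics/f0.png

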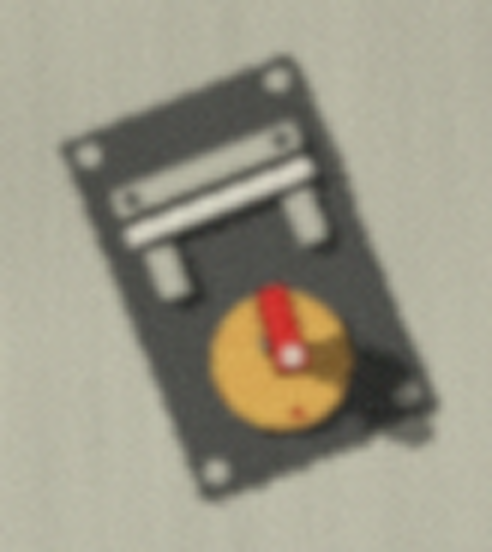

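View pics/sb0.png

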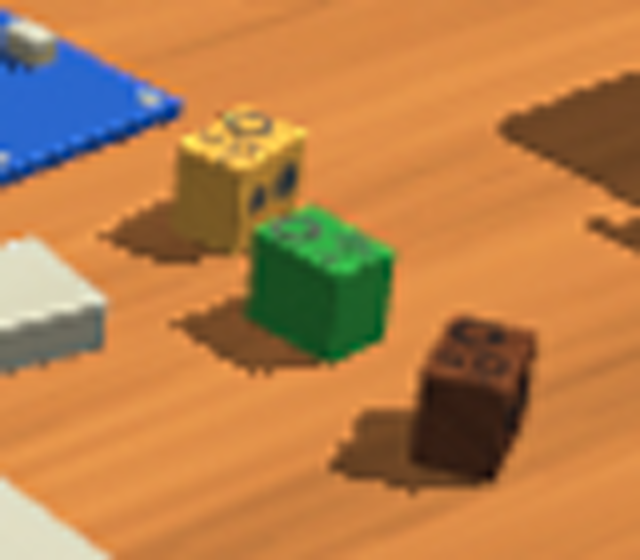

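The crops confirm it: the yellow block with hollows at top px (204,243) is the brass one, and the dark plate at (337,196) is the fixture. The cam's white dot and lobe point away from the fence, so it is wound back.

Run:
```python
from h import *
cp=r.camera_params("top")
f=lambda a,k,o:(np.array(a,float)+.5)/k-.5+np.array(o)
B=world(cp,f([(72,120),(205,82),(228,185),(92,212)],8,(185,225)),40)
print("block",B.mean(0),[np.linalg.norm(B[i]-B[i-1]) for i in range(4)])
v=(B[1]-B[0])+(B[2]-B[3]); print("long dir deg",np.degrees(np.arctan2(v[1],v[0])))
F=world(cp,f([(65,148),(285,55),(435,405),(210,500)],6,(295,150)),8)
print("fix",F[:,:2],[np.linalg.norm(F[i]-F[i-1]) for i in range(4)])
v=(F[0]-F[3])+(F[1]-F[2]); v/=np.linalg.norm(v);print("fix x deg",np.degrees(np.arctan2(v[1],v[0])))
c=F.mean(0)+20*v; print("origin",c, "nest",c-12*v,"cam",c-53*v)
o=r.observe(); print(Rq(o["orientation"]).round(3))
p,d=r.capture("wrist"); cv2.imwrite("pics/w0.png",p)
T=Rq(o["orientation"]);w=r.camera_params("wrist")
print("cam in tool",T.T@(w["xyz"]-o["eef_pos"]),(T.T@Rq(w["orientation"])).round(3))
```

```text
block [413.86681643 269.63400221  40.        ] [np.float64(30.198120392119655), np.float64(44.67128393499839), np.float64(33.814081341223996), np.float64(44.74779871481375)]
long dir deg -77.4509263936268
fix [[ 591.39549813    5.46515106]
 [ 630.97079217  -92.62287725]
 [ 474.6085296  -154.28041679]
 [ 435.20286958  -54.99595674]] [np.float64(167.48636592027316), np.float64(105.77081448383527), np.float64(168.07977075119646), np.float64(106.81858475611251)]
fix x deg 21.341136386151213
origin [551.67302608 -66.83012375   8.        ] nest [540.49586386 -71.19716446   8.        ] cam [502.30722624 -86.11788687   8.        ]
[[ 0.336 -0.001 -0.942]
 [ 0.942 -0.002  0.336]
 [-0.002 -1.     0.   ]]
cam in tool [   0.36135171 -171.52690432   85.64264741] [[ 1.    -0.001  0.001]
 [-0.001 -0.298  0.955]
 [-0.001 -0.955 -0.298]]
```

View pics/w0.png

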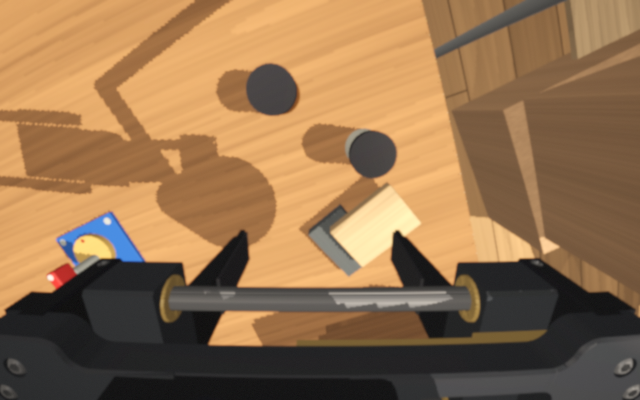

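Call:
drive_tool:
  targets:
    - [9.5,-2.565,0,-2.992,0]
    - [9.5,-2.565,0,-2.992,0]
    - [9.5,-2.565,0,-2.992,0]
    - [9.5,-2.565,0,-2.992,0]
    - [9.5,-2.565,0,-2.992,0]
    - [9.5,-2.565,0,-2.992,0]
    - [9.5,-2.565,0,-2.992,0]
    - [9.5,-2.565,0,-2.992,0]
    - [9.5,-2.565,0,-2.992,0]
    - [9.5,-2.565,0,-2.992,0]
    - [9.5,0,0,0,-8]
    - [9.5,0,0,0,-8]
    - [9.5,0,0,0,-8]
    - [9.5,0,0,0,-8]
    - [9.5,0,0,0,0]
    - [9.5,0,0,0,0]

```text
clock: 1.75
eef_pos: [413.9, 270.0, 214.4]
orientation: [0.444, -0.444, -0.55, 0.55]
ft_force: [-0.0, 0.6, 0.6]
gripper_width: 95.0
```

Run:
```python
from h import *
o=r.observe(); w=r.camera_params("wrist"); p,d=r.capture("wrist"); cv2.imwrite("pics/w1.png",p)
T=Rq(o["orientation"]); print(o["clock"],o["eef_pos"],o["joint_pos"],"x deg",np.degrees(np.arctan2(T[1,0],T[0,0])),T[:,1])
print(proj(w,[[413.9,269.6,40]]), proj(w,[o["eef_pos"]]))
import pickle; pickle.dump((o,w,p,d),open("w1.pkl","wb"))
```

```text
1.75 [413.91873315 269.95091168 214.41846949] [ 4.69216936e-01 -2.29111259e-01  1.98951599e+00  2.17906675e-05
  1.38160965e+00 -1.31440005e+00] x deg 102.19349162218758 [-3.85825011e-04 -1.71610810e-04 -9.99999911e-01]
[[318.54466266 182.98289417]] [[318.35006739 245.54196393]]
```

View pics/w1.png

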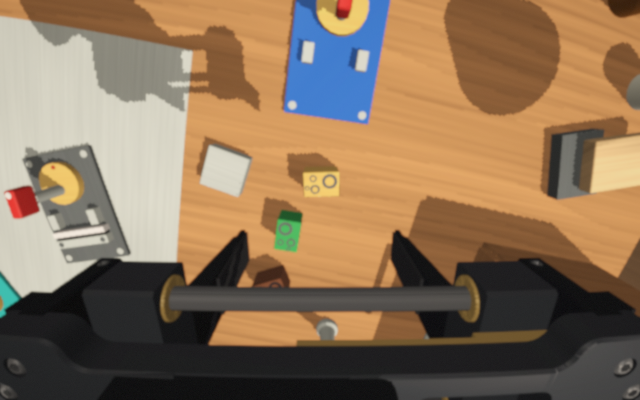

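The brass block sits at about (321,184), between the fingers and nearly square to them. The green block is at (288,231), toward image-down. I'll measure precisely.

Run:
```python
from h import *
import pickle
o,w,p,d=pickle.load(open("w1.pkl","rb"))
crop(p,292,160,352,210,10,"pics/w1b.png")
hsv=cv2.cvtColor(p,cv2.COLOR_BGR2HSV)
print(hsv[184,310],hsv[184,325],hsv[190,306], hsv[150,340],d[184,321])
m=cv2.inRange(hsv,(19,90,150),(32,255,255)); m[:160]=0;m[210:]=0;m[:,:292]=0;m[:,352:]=0
m=cv2.morphologyEx(m,cv2.MORPH_CLOSE,np.ones((9,9)))
c=max(cv2.findContours(m,0,2)[0],key=cv2.contourArea)
P=world(w,c.reshape(-1,2),40)[:,:2]
rc=cv2.minAreaRect(P.astype(np.float32)); print(rc,cv2.boundingRect(c))
b=cv2.boxPoints(rc); e=b[1]-b[0]; e2=b[2]-b[1]; L=e if np.hypot(*e)>np.hypot(*e2) else e2
print(np.degrees(np.arctan2(L[1],L[0])))
```

```text
[ 21 134 244] [ 18  94 177] [ 20 126 223] [ 15 138 221] 354.6581
((413.7976379394531, 272.7021789550781), (33.50764465332031, 45.38917922973633), 13.298291206359863) (303, 170, 37, 27)
-76.70174
```

View pics/w1b.png

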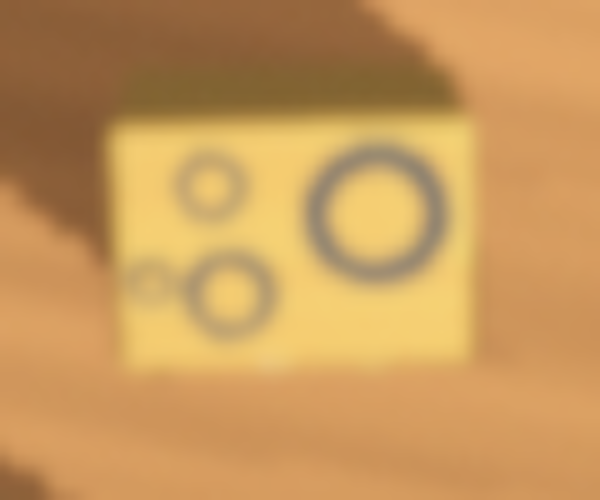

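Call:
drive_tool:
  targets:
    - [9.5,0.2,3.6,-0.03,-1]
    - [9.5,0,3.6,0,0]
    - [9.5,0,3.6,0,0]
    - [9.5,0,3.6,0,0]
    - [9.5,0,3.0,0,0]
    - [9.5,0,1.6,0,0]
    - [9.5,0,0.8,0,0]
    - [6,0,0,0,0]
    - [5,0,0,0,0]
    - [4,0,0,0,0]
    - [4,0,0,0,0]
    - [4,0,0,0,0]
    - [4,0,0,0,0]
    - [4,0,0,0,0]
  force: 25

```text
clock: 3.2
eef_pos: [414.0, 272.0, 16.9]
orientation: [-0.438, 0.439, 0.555, -0.555]
ft_force: [-0.9, 1.1, 2.9]
gripper_width: 44.8
```

Call:
drive_tool:
  targets:
    - [4,0,-1.5,0,0]
    - [4,0,-3.5,0,0]
    - [4,0,-4,0,0]
    - [4,0,-4,0,0]
    - [4,0,-3,0,0]
    - [4,0,0,0,0]
    - [4,0,0,0,0]

```text
clock: 3.9
eef_pos: [413.4, 271.7, 175.3]
orientation: [0.439, -0.438, -0.554, 0.555]
ft_force: [-1.2, 0.5, -4.7]
gripper_width: 44.9
```

Run:
```python
from h import *
o=r.observe(); w=r.camera_params("wrist"); p,d=r.capture("wrist"); cv2.imwrite("pics/w2.png",p)
T=Rq(o["orientation"]); print(o["clock"],o["eef_pos"],o["gripper_width"],o["ft_force"],"x deg",np.degrees(np.arctan2(T[1,0],T[0,0])),T)
import pickle; pickle.dump((o,w,p,d),open("w2.pkl","wb"))
crop(p,240,200,400,300,5,"pics/w2b.png")
# target: translation to the hover
for P in [(540.5,-71.2)]:
    D=np.array([*P,o["eef_pos"][2]])-o["eef_pos"]; print(T.T@D)
```

```text
3.9 [413.37717302 271.7348659  175.34946133] 44.86770415162191 [-1.23130746  0.5199309  -4.71756754] x deg 103.35699043436072 [[-2.31017606e-01 -1.14102119e-03 -9.72948901e-01]
 [ 9.72949524e-01 -5.77066591e-04 -2.31017077e-01]
 [-2.97860925e-04 -9.99999183e-01  1.24346857e-03]]
[-3.63025926e+02  5.28464141e-02 -4.44602045e+01]
```

View pics/w2b.png

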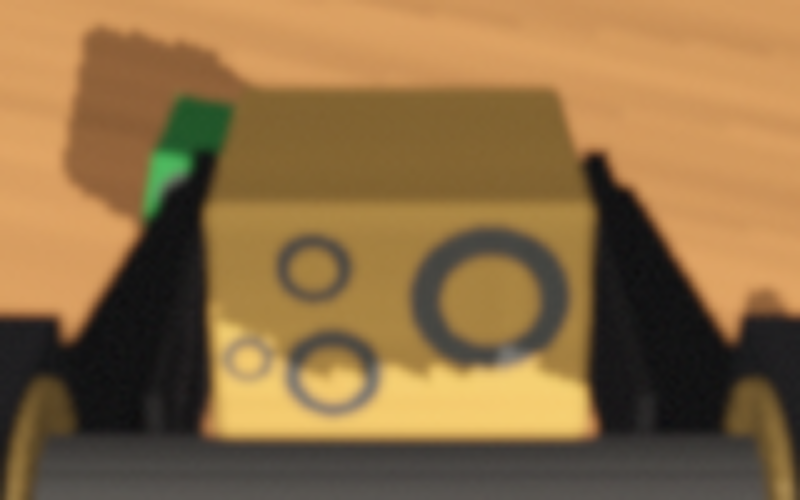

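Call:
drive_tool:
  targets:
    - [4,-3.63,0,-0.445,0]
    - [4,-3.63,0,-0.445,0]
    - [4,-3.63,0,-0.445,0]
    - [4,-3.63,0,-0.445,0]
    - [4,-3.63,0,-0.445,0]
    - [4,-3.63,0,-0.445,0]
    - [4,-3.63,0,-0.445,0]
    - [4,-3.63,0,-0.445,0]
    - [4,-3.63,0,-0.445,0]
    - [4,-3.63,0,-0.445,0]
    - [4,0,0,0,-4]
    - [4,0,0,0,-4]
    - [4,0,0,0,0]
    - [4,0,0,0,0]
    - [4,0,0,0,0]

```text
clock: 5.45
eef_pos: [540.4, -70.4, 175.2]
orientation: [0.4, -0.398, -0.584, 0.584]
ft_force: [0.4, 0.3, -3.0]
gripper_width: 45.4
```

Run:
```python
from h import *
import pickle
o,w,p,d=pickle.load(open("w2.pkl","rb"))
T=Rq(o["orientation"])
f=lambda x,y:(240+(x+.5)/5-.5,200+(y+.5)/5-.5)
for pts,dz in(([f(205,202),f(597,202)],23.1),([f(250,90),f(555,90)],-16.9)):
    W=world(w,pts,o["eef_pos"][2]+dz); print("in tool",((W-o["eef_pos"])@T).round(1))
o=r.observe(); w=r.camera_params("wrist"); p,d=r.capture("wrist"); cv2.imwrite("pics/w3.png",p)
T=Rq(o["orientation"]); print(o["clock"],o["eef_pos"],o["joint_pos"],"x deg",np.degrees(np.arctan2(T[1,0],T[0,0])))
pickle.dump((o,w,p,d),open("w3.pkl","wb"))
crop(p,220,90,420,240,4,"pics/w3b.png")
```

```text
in tool [[-21.6 -23.1  15. ]
 [ 23.5 -23.1  15. ]]
in tool [[-20.5  16.9  13.6]
 [ 23.   16.9  13.5]]
5.45 [540.3709174  -70.41816021 175.17274898] [-2.28111935e-01 -7.90520854e-02  1.92408274e+00  1.71671203e-05
  1.29890651e+00 -2.17117556e+00] x deg 111.32900578062751
```

View pics/w3b.png

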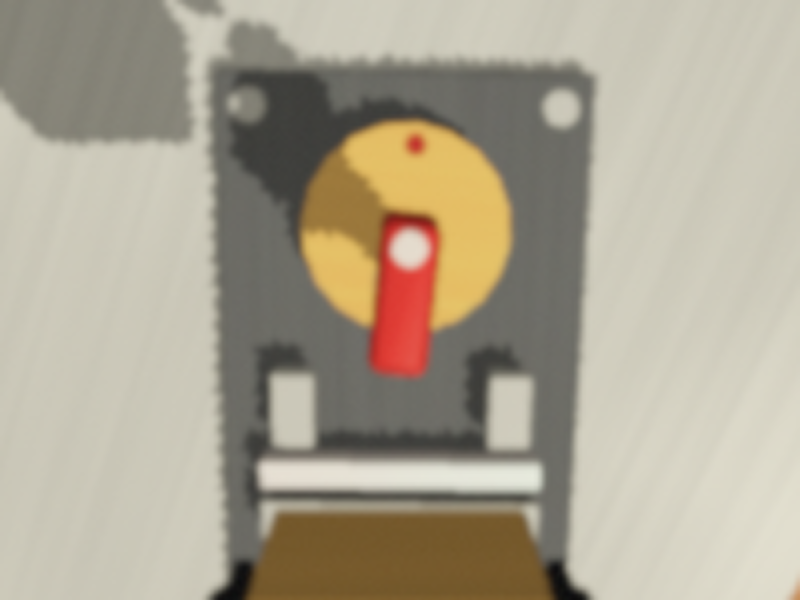

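View pics/w3.png

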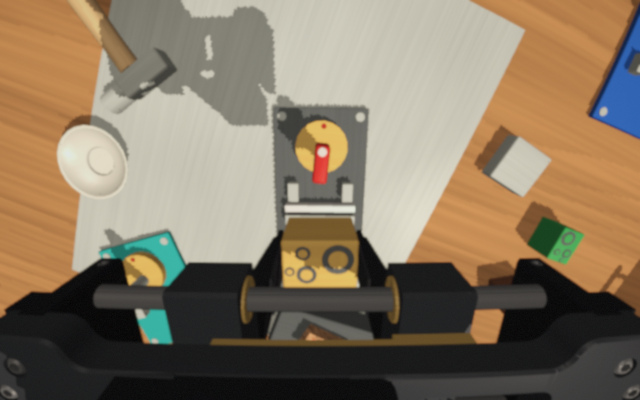

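Run:
```python
from h import *
import pickle
o,w,p,d=pickle.load(open("w3.pkl","rb"))
T=Rq(o["orientation"]); 
def t(pts,z):
    P=[(220+(x+.5)/4-.5,90+(y+.5)/4-.5) for x,y in pts]
    W=world(w,P,z); print(z,((W-o["eef_pos"])@T)[:,[0,2]].round(1).tolist(), W[:,:2].round(1).tolist())
t([(210,65),(592,72)],8)
t([(407,226),(301,226),(513,226),(407,120),(407,332)],20)
t([(316,371),(487,371),(316,450),(487,450),(268,450),(533,450)],20)
t([(258,460),(541,460)],20)
t([(415,145)],20)
t([(409,248),(400,375),(371,365),(428,370),(385,215)],90)
crop(p,250,165,390,225,5,"pics/w3c.png")
```

```text
8 [[-53.2, 92.6], [56.2, 90.6]] [[473.1, -153.6], [435.2, -50.9]]
20 [[3.1, 48.0], [-27.2, 48.1], [33.4, 48.0], [3.1, 77.4], [3.1, 17.1]] [[494.2, -84.9], [505.1, -113.2], [483.1, -56.6], [466.8, -95.6], [522.9, -73.7]]
20 [[-23.9, 5.4], [26.9, 5.4], [-24.4, -19.2], [27.4, -19.3], [-39.0, -19.2], [41.4, -19.3]] [[543.7, -94.5], [525.2, -47.2], [566.8, -86.1], [548.0, -37.8], [572.1, -99.7], [542.9, -24.7]]
20 [[-42.2, -22.4], [44.0, -22.5]] [[576.2, -101.5], [545.0, -21.2]]
20 [[5.3, 70.6]] [[472.3, -91.1]]
90 [[3.1, 51.1], [1.0, 21.5], [-5.7, 23.9], [7.5, 22.7], [-2.3, 58.4]] [[491.5, -86.1], [519.8, -77.3], [520.0, -84.4], [516.3, -71.6], [486.6, -93.8]]
```

View pics/w3c.png

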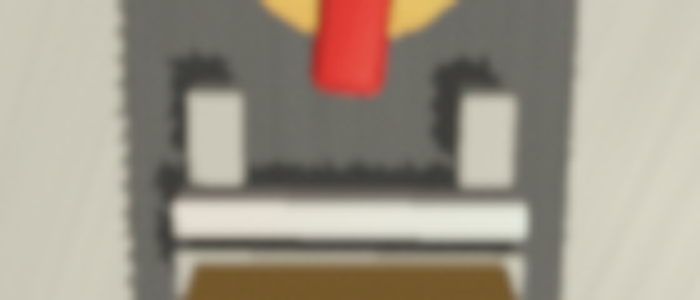

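Measured in tool axes:

| Feature | Tool axis | Position (mm) |
|---|---|---|
| Disc edge | z | 17.1 |
| Fence facing | z | -22.4 |
| Gap centre | z | about -2.6 |
| Held block centre | z | about -1.5 |
| Stop centre | x | 1.5 |
| Held block, as the camera sees it | x | 1.1 |

So I shift about 1 mm in -z and 0.3 mm in +x, then lower.

Call:
drive_tool:
  targets:
    - [4,0.03,3.0,-0.1,0]
    - [4,0,3.5,0,0]
    - [4,0,3.5,0,0]
    - [4,0,2.5,0,0]
    - [4,0,1.3,0,0]
    - [4,0,0.7,0,0]
    - [4,0,0,0,0]
    - [4,0,0,0,0]

```text
clock: 6.3
eef_pos: [543.2, -70.5, 33.2]
orientation: [-0.398, 0.4, 0.584, -0.584]
ft_force: [0.3, 0.6, -2.3]
gripper_width: 44.7
```

Run:
```python
from h import *
import pickle
o=r.observe(); w=r.camera_params("wrist"); p,d=r.capture("wrist"); cv2.imwrite("pics/w4.png",p)
print(o["eef_pos"],o["ft_force"],o["moment"],o["gripper_width"])
crop(p,240,110,400,300,4,"pics/w4b.png")
```

```text
[543.2372548  -70.48905296  33.2268577 ] [ 0.25204402  0.62826954 -2.2969031 ] [ 0.08386276  0.01389698 -0.03434566] 44.702853648412535
```

View pics/w4b.png

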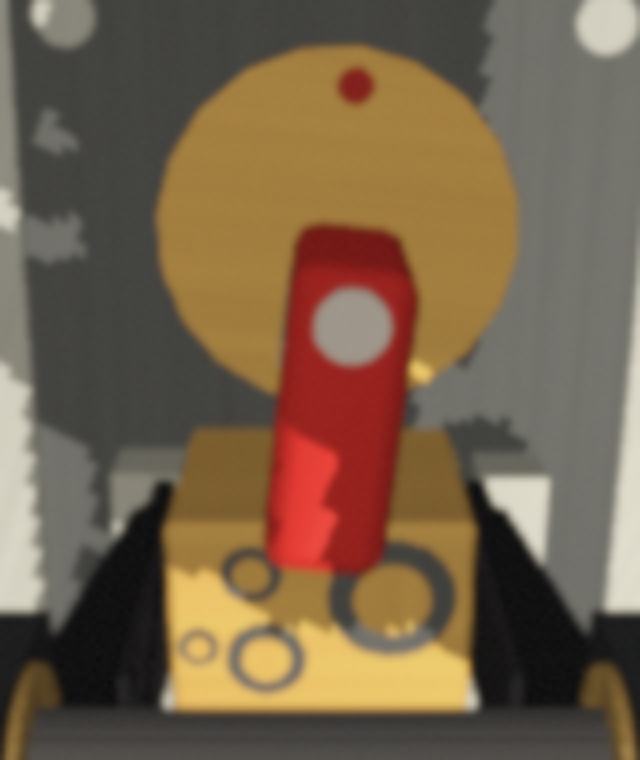

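Call:
drive_tool:
  targets:
    - [4,0,0,0,0]
    - [4,0,0,0,0]

```text
clock: 6.55
eef_pos: [542.7, -70.4, 32.7]
orientation: [-0.398, 0.399, 0.584, -0.584]
ft_force: [-1.1, -0.3, -4.7]
gripper_width: 44.6
```

Run:
```python
from h import *
import pickle
o=r.observe(); 
w=r.camera_params("wrist")
T=Rq(o["orientation"])
print(o["eef_pos"],o["ft_force"],o["moment"],T.round(3))
f=lambda x,y:(240+(x+.5)/4-.5,110+(y+.5)/4-.5)
def t(n,P,z): print(n,((world(w,[f(*q) for q in P],z)-o["eef_pos"])@T)[:,[0,2]].round(1).tolist())
e=o["eef_pos"][2]
t("blocktop",[(165,525),(473,525)],e+23.1); t("blockbot",[(190,432),(450,432)],e-16.9)
t("disc",[(157,215),(519,215),(340,45),(340,396)],20)
t("stops outer",[(110,470),(550,470)],20)
t("knob",[(352,327),(270,560),(380,570),(285,270),(415,290)],90)
```

```text
[542.69841151 -70.4066511   32.74373789] [-1.06400512 -0.26417166 -4.74449179] [ 0.00799261  0.05577645 -0.0290633 ] [[-0.364  0.002 -0.931]
 [ 0.931 -0.    -0.364]
 [-0.001 -1.    -0.002]]
blocktop [[-21.4, 14.3], [23.0, 14.3]]
blockbot [[-22.2, 13.4], [24.1, 13.4]]
disc [[-25.8, 53.1], [33.7, 53.0], [4.1, 80.0], [4.4, 21.6]]
stops outer [[-36.1, 7.8], [41.5, 7.8]]
knob [[4.3, 53.5], [-4.7, 26.4], [7.6, 25.1], [-2.7, 59.6], [10.8, 57.4]]
```

The block sits about 2 mm too close to the fence, so I shift back by +2 mm in tool z and then lower by feel.

Call:
drive_tool:
  targets:
    - [4,0,0,0.1,0]
    - [4,0,0,0.1,0]
    - [4,0,0.3,0,0]
    - [4,0,0.2,0,0]
    - [4,0,0,0,0]
    - [4,0,0,0,0]

```text
clock: 7.15
eef_pos: [539.9, -70.9, 26.4]
orientation: [0.399, -0.399, -0.584, 0.584]
ft_force: [-0.3, -0.3, -3.4]
gripper_width: 45.0
```

Run:
```python
from h import *
o=r.observe(); print(o["eef_pos"],o["ft_force"],o["moment"],o["joint_pos"])
```

```text
[539.93790069 -70.90173861  26.4193853 ] [-0.29076193 -0.3080043  -3.44749436] [ 0.04557943 -0.00709027 -0.03999148] [-2.29159531e-01  8.97179165e-02  2.02826123e+00  1.44638371e-05
  1.02405436e+00 -2.17274862e+00]
```

Call:
drive_tool:
  targets:
    - [4,0,0.1,0,0]
    - [4,0,0,0,0]
    - [4,0,0,0,0]

```text
clock: 7.45
eef_pos: [540.1, -70.9, 25.7]
orientation: [-0.399, 0.399, 0.584, -0.584]
ft_force: [0.7, -0.4, -2.8]
gripper_width: 45.3
```

Call:
drive_tool:
  targets:
    - [4,0,0.06,0,0]
    - [4,0,0,0,0]
    - [4,0,0,0,0]

```text
clock: 7.75
eef_pos: [540.1, -70.9, 25.1]
orientation: [-0.399, 0.399, 0.584, -0.584]
ft_force: [0.5, -0.3, -3.2]
gripper_width: 44.8
```

Run:
```python
from h import *
o=r.observe(); print(o["eef_pos"],o["ft_force"],o["moment"],o["gripper_width"])
p,d=r.capture("wrist"); crop(p,240,110,400,300,4,"pics/w5b.png")
```

```text
[540.07606868 -70.92853521  25.05108066] [ 0.46078668 -0.26595589 -3.16164409] [ 0.02352793  0.05764224 -0.02344424] 44.80592348348866
```

View pics/w5b.png

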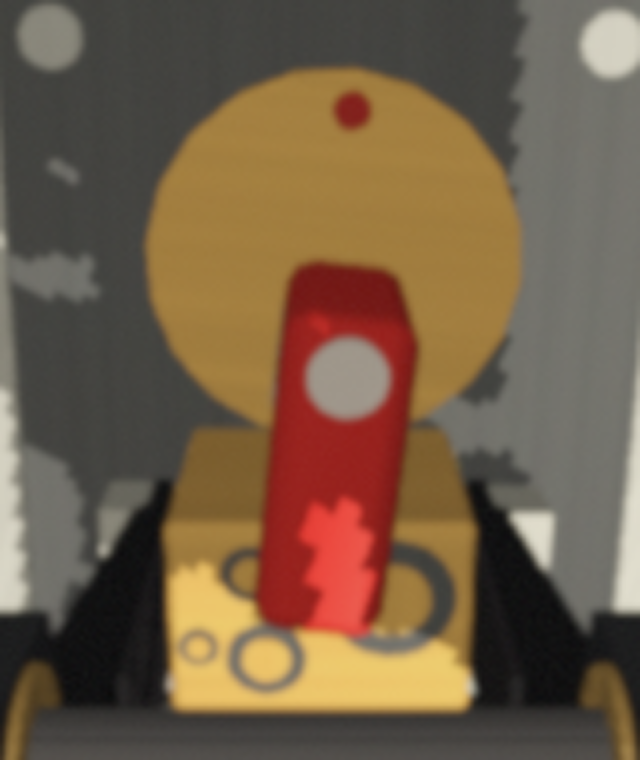

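Call:
drive_tool:
  targets:
    - [4,0,0.05,0,0]
    - [4,0,0,0,0]
    - [4,0,0,0,0]

```text
clock: 8.1
eef_pos: [540.2, -71.0, 24.9]
orientation: [-0.399, 0.399, 0.584, -0.584]
ft_force: [-1.9, 0.5, -1.0]
gripper_width: 44.9
```

Call:
drive_tool:
  targets:
    - [4,0,0.05,0,0]
    - [4,0,0,0,0]
    - [4,0,0,0,0]

```text
clock: 8.4
eef_pos: [540.2, -71.0, 24.9]
orientation: [0.399, -0.399, -0.584, 0.584]
ft_force: [-4.0, 0.4, 4.6]
gripper_width: 44.8
```

Call:
drive_tool:
  targets:
    - [4,0,0.04,0,0]
    - [4,0,0,0,0]
    - [4,0,0,0,0]

```text
clock: 8.7
eef_pos: [540.2, -71.0, 24.9]
orientation: [0.399, -0.399, -0.584, 0.584]
ft_force: [-5.3, 1.8, 7.9]
gripper_width: 45.0
```

Seated on the plate: height 24.9, force +8 N up. Releasing and lifting.

Call:
drive_tool:
  targets:
    - [5,0,0,0,0]
    - [6,0,0,0,0]
    - [6.5,0,0,0,0]
    - [6.5,0,0,0,0]
    - [6.5,0,0,0,0]
    - [6.5,0,-1,0,0]
    - [6.5,0,-2,0,0]
    - [6.5,0,-3.5,0,0]
    - [6.5,0,-4,0,0]
    - [6.5,0,-3,0,0]
    - [6.5,0,-1.5,0,0]
    - [6.5,0,0,0,0]
    - [6.5,0,0,0,0]
    - [6.5,0,0,0,0]

```text
clock: 10.1
eef_pos: [538.7, -70.7, 171.1]
orientation: [0.4, -0.397, -0.583, 0.584]
ft_force: [-1.1, -0.0, -0.5]
gripper_width: 64.8
```

Run:
```python
from h import *
import pickle
o=r.observe(); w=r.camera_params("wrist"); p,d=r.capture("wrist"); 
print(o["clock"],o["eef_pos"],o["ft_force"],o["moment"],o["gripper_width"],o["joint_pos"])
crop(p,240,100,400,250,4,"pics/w6b.png"); pickle.dump((o,w,p,d),open("w6.pkl","wb"))
p,d=r.capture("top"); crop(p,295,150,377,242,6,"pics/f6.png")
```

```text
10.1 [538.71584981 -70.65092407 171.12189573] [-1.12064303 -0.01085657 -0.47635029] [ 0.05218399  0.0743316  -0.03772309] 64.80315212348066 [-2.29243995e-01 -7.81998799e-02  1.93029463e+00  5.67069697e-05
  1.29365175e+00 -2.17275919e+00]
```

View pics/w6b.png

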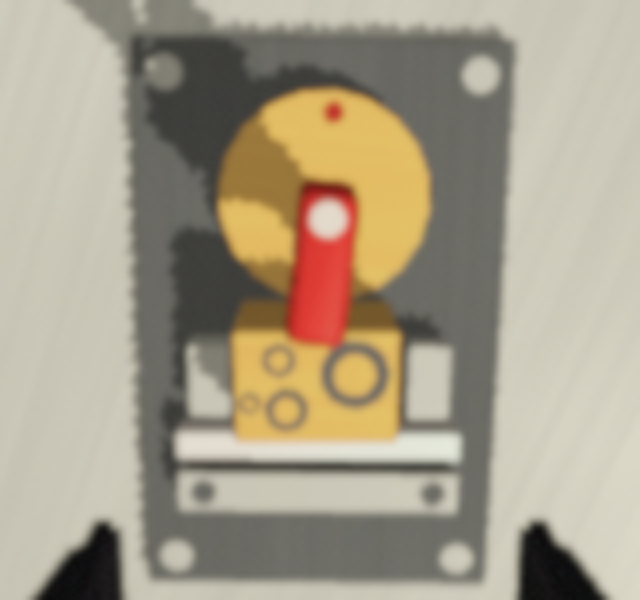

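The block is flat between the stops, short of the fence at row 440, with the cam clear. Next I'll locate the knob axis.

Run:
```python
from h import *
import pickle
from scipy.optimize import least_squares
o,w,p,d=pickle.load(open("w6.pkl","rb"))
T=Rq(o["orientation"]); e=o["eef_pos"]
f=lambda x,y:(240+(x+.5)/4-.5,100+(y+.5)/4-.5)
C=np.array([f(132,35),f(514,42),f(485,580),f(148,578)])
F=np.array([(-105,-55,8),(-105,55,8),(65,55,8),(65,-55,8)],float)
def tw(x,y,a,P):
    c,s=np.cos(a),np.sin(a); P=np.asarray(P,float).reshape(-1,3)
    return np.c_[x+c*P[:,0]-s*P[:,1],y+s*P[:,0]+c*P[:,1],P[:,2]]
s=least_squares(lambda v:(proj(w,tw(*v,F))-C).ravel(),[551,-67,.372]); v=s.x
print("fix",v[:2],np.degrees(v[2]),"res",s.fun.round(2))
ax=tw(*v,[[-53,0,90]]); print("axis world",ax,"in tool",((ax-e)@T)[0,[0,2]])
K=[f(*q) for q in [(301,200),(355,200),(290,332),(345,340),(328,218)]]
W=world(w,K,90); print("knob corners tool",((W-e)@T)[:,[0,2]].round(1).tolist())
D=world(w,[f(218,193),f(432,193),f(325,86)],20); print("disc",((D-e)@T)[:,[0,2]].round(1).tolist())
for t in (0,.1,.2,.3):
    c,sn=np.cos(t),np.sin(t)
    loc=np.array([(x*c+y*sn-53,-x*sn+y*c,90) for x,y in [(-18,-7),(-18,7),(18,-7),(18,7)]])
    px=proj(w,tw(*v,loc)); print(t,((px-[240,100])*4).round(0).tolist())
print("kn. depth", [d[int(q[1]),int(q[0])] for q in K[4:]])
```

```text
fix [552.39093826 -64.07243908] 20.60283102747169 res [-0.68 -0.27  0.78 -0.75 -0.1   0.88 -0.01  0.55]
axis world [[502.78070432 -82.72249775  90.        ]] in tool [ 1.64779324 37.58828466]
knob corners tool [[-3.2, 53.4], [8.8, 53.3], [-5.8, 23.2], [6.8, 21.3], [2.8, 49.4]]
disc [[-27.8, 46.5], [32.9, 46.5], [2.5, 75.9]]
0 [[291.0, 188.0], [354.0, 189.0], [290.0, 345.0], [350.0, 346.0]]
0.1 [[299.0, 185.0], [362.0, 192.0], [282.0, 342.0], [342.0, 349.0]]
0.2 [[307.0, 183.0], [369.0, 197.0], [275.0, 338.0], [334.0, 350.0]]
0.3 [[316.0, 183.0], [376.0, 202.0], [268.0, 333.0], [326.0, 351.0]]
kn. depth [np.float32(249.82936)]
```

View pics/f6.png

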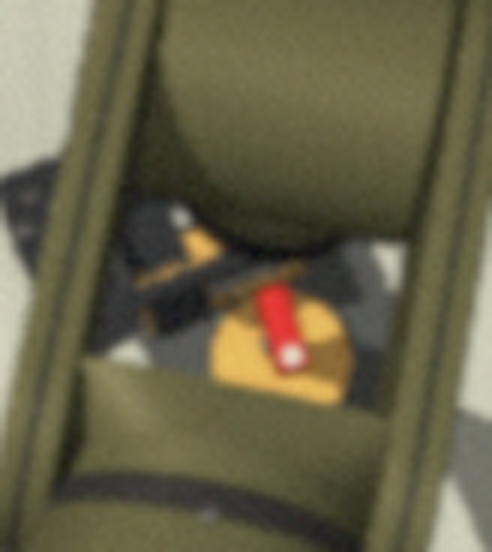

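Call:
drive_tool:
  targets:
    - [6.5,0.1,0,1.8,0]
    - [6.5,0,0,1.97,0]
    - [6.5,0,0,0,5]
    - [6.5,0,3,0,0]
    - [6.5,0,3,0,0]
    - [6.5,0,2.5,0,0]
    - [6.5,0,1.5,0,0]
    - [6.5,0,0.6,0,0]
    - [6.5,0,0,0,0]
    - [6.5,0,0,0,0]
    - [6.5,0,0,0,0]

```text
clock: 11.3
eef_pos: [505.7, -84.0, 69.2]
orientation: [-0.423, 0.425, 0.566, -0.566]
ft_force: [0.1, 0.1, -0.0]
gripper_width: 64.7
```

Run:
```python
from h import *
import pickle
o=r.observe(); w=r.camera_params("wrist"); p,d=r.capture("wrist"); 
print(o["clock"],o["eef_pos"],o["ft_force"],o["moment"],o["gripper_width"],o["joint_pos"])
crop(p,240,180,400,300,5,"pics/w7b.png"); print(proj(w,[o["eef_pos"]]))
```

```text
11.3 [505.74174527 -84.02663709  69.17753508] [ 0.08520278  0.06446008 -0.00216289] [0.09794108 0.04436031 0.03813883] 64.74807136408573 [-2.69379160e-01 -4.26807184e-02  2.08040535e+00 -6.67604974e-06
  1.10118694e+00 -2.12578285e+00]
[[318.33926518 245.44799752]]
```

View pics/w7b.png

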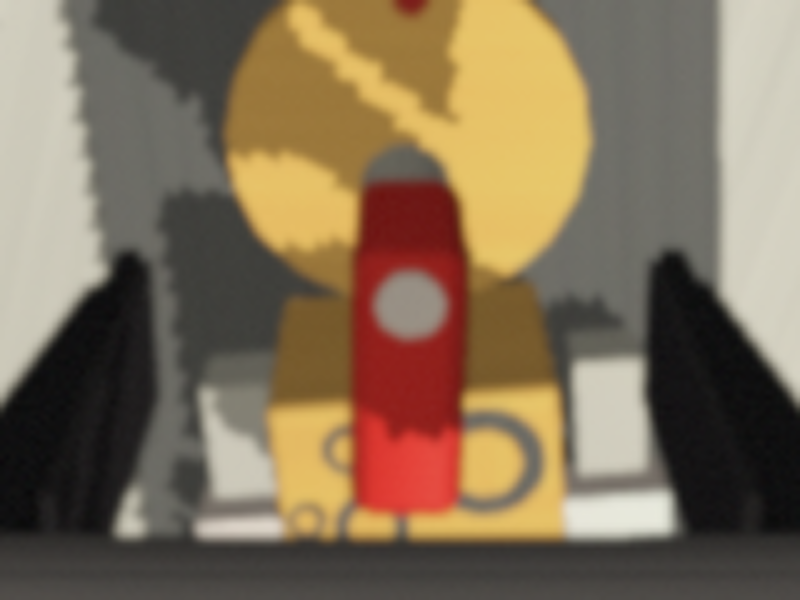

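Run:
```python
from h import *
o=r.observe(); w=r.camera_params("wrist"); T=Rq(o["orientation"]); e=o["eef_pos"]
f=lambda x,y:(240+(x+.5)/5-.5,180+(y+.5)/5-.5)
W=world(w,[f(355,253),f(463,253),f(358,510),f(460,510),f(410,304)],90); print(e,((W-e)@T)[:,[0,2]].round(1))
W=world(w,[f(128,255),f(670,255)],e[2]); print(((W-e)@T)[:,[0,2]].round(1))
```

```text
[505.65197123 -84.02518968  69.11432836] [[ -4.3  20.2]
 [  8.1  20.2]
 [ -4.3 -14.3]
 [  8.2 -14.3]
 [  2.   13.7]]
[[-35.   10.8]
 [ 36.5  10.8]]
```

Call:
drive_tool:
  targets:
    - [6.5,0.12,0,0.22,0]
    - [6.5,0,0.3,0,0]
    - [4,0,0,0,0]
    - [2.5,0,0,0,0]
    - [1,0,0,0,0]
    - [1,0,0,0,0]
    - [1,0,0,0,0]
    - [1,0,0,0,0]
  force: 45

```text
clock: 12.15
eef_pos: [502.2, -83.2, 64.7]
orientation: [-0.424, 0.424, 0.566, -0.566]
ft_force: [-0.6, -0.0, 0.1]
gripper_width: 22.4
```

Run:
```python
from h import *
o=r.observe();T=Rq(o["orientation"])
print(o["clock"],o["eef_pos"],"Ftool",T.T@o["ft_force"],o["moment"],o["gripper_width"],o["joint_pos"],o["joint_efforts"])
p,d=r.capture("wrist"); crop(p,240,150,400,300,4,"pics/w8b.png")
```

```text
12.15 [502.18188452 -83.24384913  64.68764546] Ftool [ 0.15171409 -0.09471815  0.62066729] [0.0400862  0.01210956 0.00156268] 22.380117667425903 [-2.69747619e-01 -4.31496707e-02  2.08937403e+00 -3.10236597e-05
  1.09529155e+00 -2.12603980e+00] [ 1.45087524e-03 -2.99809545e+01 -3.19777429e+01 -6.57395879e-02
  5.13645227e-02  8.20171067e-05]
```

View pics/w8b.png

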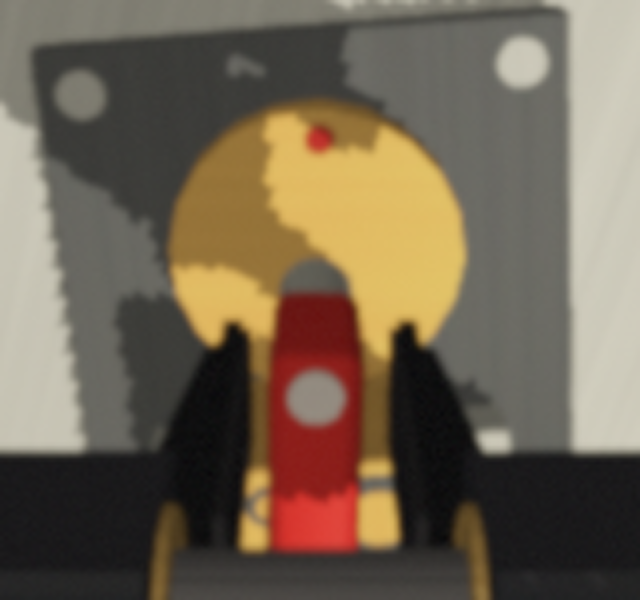

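Call:
drive_tool:
  targets:
    - [1,0,0,0,0]
    - [1,0,0,0,0]
    - [1,0,0,0,0]
    - [1,0,0,0,0]

```text
clock: 12.6
eef_pos: [502.4, -83.9, 64.7]
orientation: [0.423, -0.424, -0.566, 0.566]
ft_force: [0.7, -5.7, -1.9]
gripper_width: 13.6
```

```bash
cat > s.py <<'E'
from h import *
o=r.observe();T=Rq(o["orientation"])
print(o["clock"],o["eef_pos"].round(1),"xdeg %.2f"%np.degrees(np.arctan2(T[1,0],T[0,0])),"Ft",(T.T@o["ft_force"]).round(1),"Mt",(T.T@o["moment"]).round(3),"w %.1f"%o["gripper_width"],"j6 %.4f"%o["joint_pos"][5],"tau6 %.3f"%o["joint_efforts"][5])
E
python3 s.py
```

```text
12.6 [502.4 -83.9  64.7] xdeg 106.36 Ft [-5.7  1.9  1. ] Mt [ 0.029 -0.048  0.746] w 13.6 j6 -2.1260 tau6 -0.029
```

Call:
drive_tool:
  targets:
    - [1,-0.05,0,0,0]
    - [1,0,0,0,2]
    - [1,0,0,0,4]
    - [1,0,0,0,4]
    - [1,0,0,0,4]
    - [1,0,0,0,4]
    - [1,0,0,0,2]
    - [1,0,0,0,0]
    - [1,0,0,0,0]

```text
clock: 13.5
eef_pos: [502.4, -83.5, 64.7]
orientation: [0.516, -0.515, -0.484, 0.484]
ft_force: [1.5, -0.4, -1.5]
gripper_width: 13.8
```

```bash
python3 s.py
```

```text
13.5 [502.4 -83.5  64.7] xdeg 86.38 Ft [-0.3  1.5 -1.5] Mt [-0.221  0.118  0.182] w 13.8 j6 -1.7784 tau6 -0.094
```

Call:
drive_tool:
  targets:
    - [1,0,0,0,2]
    - [1,0,0,0,4]
    - [1,0,0,0,4]
    - [1,0,0,0,4]
    - [1,0,0,0,4]
    - [1,0,0,0,4]
    - [1,0,0,0,4]
    - [1,0,0,0,4]
    - [1,0,0,0,2]
    - [1,0,0,0,0]
    - [1,0,0,0,0]

```text
clock: 14.6
eef_pos: [502.6, -82.9, 64.7]
orientation: [0.629, -0.629, -0.324, 0.323]
ft_force: [3.5, 4.0, -1.1]
gripper_width: 13.5
```

```bash
python3 s.py;python3 - <<'E'
from h import *
p,d=r.capture("scene"); crop(p,240,170,360,260,6,"pics/s9.png")
p,d=r.capture("wrist"); cv2.imwrite("pics/w9.png",p)
E
```

```text
14.6 [502.6 -82.9  64.7] xdeg 54.39 Ft [ 5.2  1.1 -0.5] Mt [-0.093  0.1   -0.732] w 13.5 j6 -1.2202 tau6 -0.071
```

View pics/s9.png

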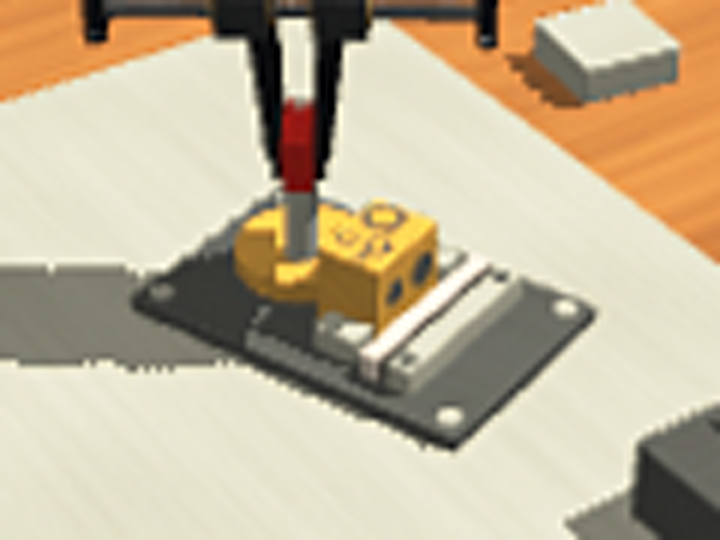

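View pics/w9.png

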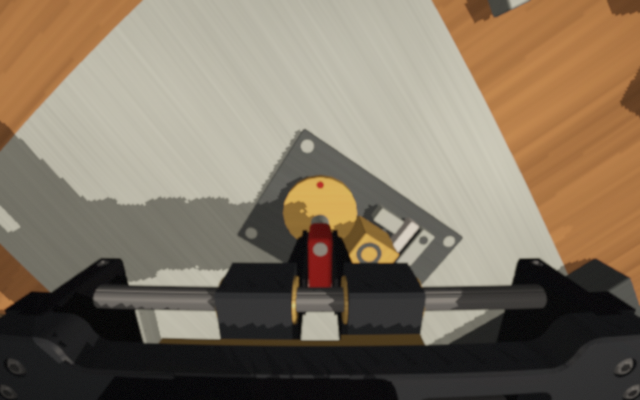

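Block still flat and square, with the cam free-turning at torque about 0.1. Going on in small steps.

Call:
drive_tool:
  targets:
    - [1,0.04,0,0,2]
    - [1,0,0,0,3]
    - [1,0,0,0,3]
    - [1,0,0,0,0]

```text
clock: 15.1
eef_pos: [502.8, -82.8, 64.7]
orientation: [0.65, -0.65, -0.279, 0.278]
ft_force: [3.6, 3.9, -0.8]
gripper_width: 13.5
```

```bash
python3 s.py
```

```text
15.1 [502.8 -82.8  64.7] xdeg 46.37 Ft [5.3 0.8 0.1] Mt [ 0.038  0.099 -0.933] w 13.5 j6 -1.0794 tau6 0.110
```

Call:
drive_tool:
  targets:
    - [1,0,0,0,2]
    - [1,0,0,0,2]
    - [1,0,0,0,0]

```text
clock: 15.4
eef_pos: [502.7, -82.7, 64.7]
orientation: [0.66, -0.659, -0.256, 0.255]
ft_force: [3.1, 4.7, -1.6]
gripper_width: 13.5
```

```bash
python3 s.py
```

```text
15.4 [502.7 -82.7  64.7] xdeg 42.40 Ft [5.5 1.6 1.4] Mt [ 0.188  0.047 -0.952] w 13.5 j6 -1.0102 tau6 0.059
```

Call:
drive_tool:
  targets:
    - [1,0,0,0,2]
    - [1,0,0,0,1]
    - [1,0,0,0,0]

```text
clock: 15.7
eef_pos: [502.8, -82.7, 64.7]
orientation: [0.666, -0.665, -0.239, 0.238]
ft_force: [4.1, 5.5, -1.2]
gripper_width: 13.8
```

```bash
python3 s.py
```

```text
15.7 [502.8 -82.7  64.7] xdeg 39.43 Ft [6.6 1.2 1.7] Mt [ 0.297 -0.101 -1.001] w 13.8 j6 -0.9583 tau6 0.096
```

Call:
drive_tool:
  targets:
    - [1,0.06,0,0,1]
    - [1,0,0,0,1]
    - [1,0,0,0,1]

```text
clock: 16.0
eef_pos: [502.9, -82.6, 64.7]
orientation: [0.672, -0.672, -0.22, 0.22]
ft_force: [0.9, 4.3, 0.1]
gripper_width: 13.9
```

```bash
python3 s.py
```

```text
16.0 [502.9 -82.6  64.7] xdeg 36.32 Ft [ 3.2 -0.1  2.9] Mt [ 0.431 -0.098 -0.799] w 13.9 j6 -0.9029 tau6 -0.006
```

Call:
drive_tool:
  targets:
    - [1,0,0,0,1]

```text
clock: 16.1
eef_pos: [502.9, -82.6, 64.7]
orientation: [0.674, -0.674, -0.214, 0.214]
ft_force: [1.4, 4.6, 0.4]
gripper_width: 13.6
```

```bash
python3 s.py
```

```text
16.1 [502.9 -82.6  64.7] xdeg 35.31 Ft [ 3.8 -0.4  2.9] Mt [ 0.467 -0.177 -0.816] w 13.6 j6 -0.8852 tau6 -0.001
```

Call:
drive_tool:
  targets:
    - [1,0,0,0,1]

```text
clock: 16.2
eef_pos: [503.0, -82.6, 64.7]
orientation: [0.676, -0.675, -0.209, 0.208]
ft_force: [1.7, 5.0, 0.3]
gripper_width: 14.0
```

```bash
python3 s.py
```

```text
16.2 [503.  -82.6  64.7] xdeg 34.30 Ft [ 4.2 -0.3  3.2] Mt [ 0.539 -0.161 -0.844] w 14.0 j6 -0.8677 tau6 0.002
```

The resisting moment while turning is now readable as negative My: about -0.16, against 0.10 free, so the cam is pushing the loose block or just touching. Going on in 1° steps.

Call:
drive_tool:
  targets:
    - [1,0,0,0,1]

```text
clock: 16.3
eef_pos: [503.0, -82.6, 64.7]
orientation: [0.678, -0.677, -0.203, 0.203]
ft_force: [1.2, 5.7, -0.2]
gripper_width: 13.8
```

```bash
python3 s.py
```

```text
16.3 [503.  -82.6  64.7] xdeg 33.30 Ft [4.2 0.2 4.1] Mt [ 0.541 -0.154 -0.796] w 13.8 j6 -0.8503 tau6 0.003
```

Call:
drive_tool:
  targets:
    - [1,0,0,0,1]

```text
clock: 16.4
eef_pos: [503.0, -82.6, 64.7]
orientation: [0.68, -0.679, -0.197, 0.197]
ft_force: [1.9, 5.0, -0.7]
gripper_width: 13.8
```

```bash
python3 s.py
```

```text
16.4 [503.  -82.6  64.7] xdeg 32.30 Ft [4.3 0.7 3.2] Mt [ 0.543 -0.152 -0.825] w 13.8 j6 -0.8329 tau6 0.003
```

Call:
drive_tool:
  targets:
    - [1,0,0,0,1]

```text
clock: 16.5
eef_pos: [503.0, -82.6, 64.7]
orientation: [0.681, -0.681, -0.191, 0.191]
ft_force: [2.8, 5.6, -0.2]
gripper_width: 13.7
```

```bash
python3 s.py
```

```text
16.5 [503.  -82.6  64.7] xdeg 31.30 Ft [5.3 0.2 3.4] Mt [ 0.623 -0.16  -0.898] w 13.7 j6 -0.8154 tau6 0.003
```

Call:
drive_tool:
  targets:
    - [1,0.03,0,0.03,1]

```text
clock: 16.6
eef_pos: [503.0, -82.5, 64.7]
orientation: [0.683, -0.682, -0.185, 0.185]
ft_force: [1.0, 2.8, 0.1]
gripper_width: 13.8
```

```bash
python3 s.py
```

```text
16.6 [503.  -82.5  64.7] xdeg 30.31 Ft [ 2.3 -0.1  1.9] Mt [ 0.342 -0.17  -0.567] w 13.8 j6 -0.7970 tau6 -0.007
```

Call:
drive_tool:
  targets:
    - [1,0.02,0,0.02,1]
    - [1,0,0,0,1]

```text
clock: 16.8
eef_pos: [503.1, -82.5, 64.7]
orientation: [-0.686, 0.686, 0.173, -0.173]
ft_force: [1.4, 3.4, -0.1]
gripper_width: 13.5
```

```bash
python3 s.py
```

```text
16.8 [503.1 -82.5  64.7] xdeg 28.29 Ft [2.8 0.1 2.4] Mt [ 0.235 -0.159 -0.468] w 13.5 j6 -0.7612 tau6 0.001
```

Call:
drive_tool:
  targets:
    - [1,0,0,0,1]
    - [1,0,0,0,1]

```text
clock: 17.0
eef_pos: [503.1, -82.5, 64.7]
orientation: [-0.689, 0.689, 0.161, -0.161]
ft_force: [1.6, 2.9, 0.3]
gripper_width: 13.8
```

```bash
python3 s.py
```

```text
17.0 [503.1 -82.5  64.7] xdeg 26.28 Ft [ 2.7 -0.3  1.9] Mt [ 0.269 -0.149 -0.446] w 13.8 j6 -0.7261 tau6 -0.000
```

Call:
drive_tool:
  targets:
    - [1,0.02,0,0.01,1]
    - [1,0,0,0,1]

```text
clock: 17.2
eef_pos: [503.2, -82.4, 64.7]
orientation: [-0.691, 0.691, 0.149, -0.149]
ft_force: [0.5, 0.9, -0.2]
gripper_width: 13.8
```

```bash
python3 s.py
```

```text
17.2 [503.2 -82.4  64.7] xdeg 24.28 Ft [0.9 0.2 0.6] Mt [ 0.132 -0.14  -0.294] w 13.8 j6 -0.6907 tau6 0.000
```

Call:
drive_tool:
  targets:
    - [1,0,0,0,1]
    - [1,0,0,0,1]

```text
clock: 17.4
eef_pos: [503.2, -82.4, 64.7]
orientation: [-0.694, 0.694, 0.137, -0.137]
ft_force: [1.2, 0.5, 1.3]
gripper_width: 13.6
```

```bash
python3 s.py
```

```text
17.4 [503.2 -82.4  64.7] xdeg 22.28 Ft [ 1.3 -1.3  0. ] Mt [ 0.048 -0.162 -0.153] w 13.6 j6 -0.6559 tau6 0.000
```

Call:
drive_tool:
  targets:
    - [1,0,0,0,1]
    - [1,0,0,0,1]

```text
clock: 17.6
eef_pos: [503.3, -82.4, 64.7]
orientation: [-0.696, 0.696, 0.124, -0.125]
ft_force: [0.8, 0.3, 0.6]
gripper_width: 13.8
```

```bash
python3 s.py
```

```text
17.6 [503.3 -82.4  64.7] xdeg 20.28 Ft [ 0.9 -0.6  0.1] Mt [-0.045 -0.181 -0.123] w 13.8 j6 -0.6210 tau6 0.014
```

Call:
drive_tool:
  targets:
    - [1,0,0,0,1]
    - [1,0,0,0,1]

```text
clock: 17.8
eef_pos: [503.3, -82.3, 64.7]
orientation: [-0.698, 0.698, 0.112, -0.112]
ft_force: [0.8, 0.2, -0.7]
gripper_width: 13.8
```

```bash
python3 s.py
```

```text
17.8 [503.3 -82.3  64.7] xdeg 18.28 Ft [ 0.8  0.7 -0.1] Mt [-0.13  -0.146 -0.082] w 13.8 j6 -0.5860 tau6 0.019
```

Call:
drive_tool:
  targets:
    - [1,0,0,0,1]
    - [1,0,0,0,1]

```text
clock: 18.0
eef_pos: [503.4, -82.3, 64.7]
orientation: [-0.7, 0.7, 0.1, -0.1]
ft_force: [1.2, -0.7, 0.5]
gripper_width: 13.2
```

```bash
python3 s.py
python3 - <<'E'
from h import *
p,d=r.capture("scene"); crop(p,240,170,360,260,6,"pics/s10.png")
E
```

```text
18.0 [503.4 -82.3  64.7] xdeg 16.29 Ft [ 1.  -0.5 -1. ] Mt [-0.222 -0.224 -0.117] w 13.2 j6 -0.5512 tau6 0.092
```

View pics/s10.png

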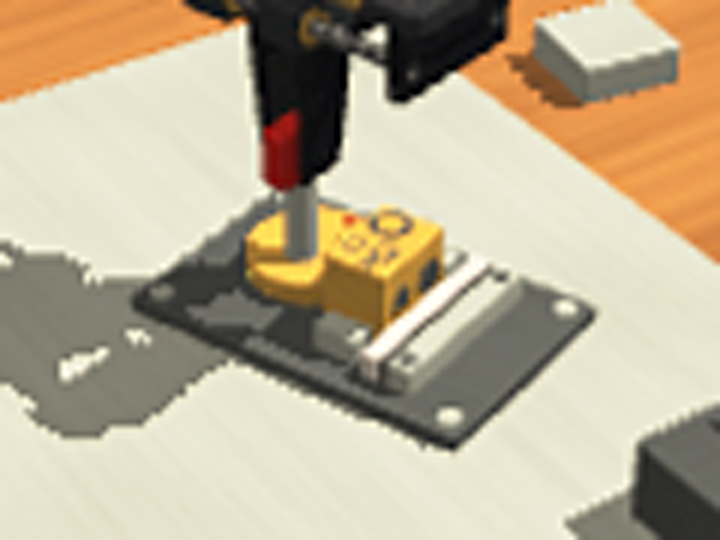

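The block is at or near the fence and the torque is starting to rise (0.22). Half- to one-degree steps now.

Call:
drive_tool:
  targets:
    - [1,0,0,0,1]

```text
clock: 18.15
eef_pos: [503.3, -82.3, 64.7]
orientation: [-0.701, 0.701, 0.094, -0.094]
ft_force: [0.9, -1.7, 0.7]
gripper_width: 13.6
```

```bash
python3 s.py
```

```text
18.15 [503.3 -82.3  64.7] xdeg 15.31 Ft [ 0.4 -0.7 -1.8] Mt [-0.264 -0.225 -0.102] w 13.6 j6 -0.5343 tau6 0.070
```

Call:
drive_tool:
  targets:
    - [1,0,0,0,1]

```text
clock: 18.25
eef_pos: [503.3, -82.3, 64.7]
orientation: [-0.701, 0.702, 0.088, -0.088]
ft_force: [1.3, -1.5, -0.1]
gripper_width: 13.8
```

```bash
python3 s.py
```

```text
18.25 [503.3 -82.3  64.7] xdeg 14.29 Ft [ 0.9  0.1 -1.8] Mt [-0.295 -0.323 -0.128] w 13.8 j6 -0.5164 tau6 0.152
```

Call:
drive_tool:
  targets:
    - [1,0,0,0,1]

```text
clock: 18.35
eef_pos: [503.4, -82.3, 64.7]
orientation: [-0.702, 0.702, 0.082, -0.082]
ft_force: [1.5, -2.2, -0.5]
gripper_width: 14.0
```

```bash
python3 s.py
```

```text
18.35 [503.4 -82.3  64.7] xdeg 13.29 Ft [ 1.   0.5 -2.5] Mt [-0.31  -0.343 -0.111] w 14.0 j6 -0.4990 tau6 0.190
```

Call:
drive_tool:
  targets:
    - [1,0,0,0,0.5]

```text
clock: 18.45
eef_pos: [503.4, -82.3, 64.7]
orientation: [-0.703, 0.703, 0.079, -0.079]
ft_force: [1.6, -1.1, 0.3]
gripper_width: 13.4
```

```bash
python3 s.py
```

```text
18.45 [503.4 -82.3  64.7] xdeg 12.82 Ft [ 1.3 -0.3 -1.5] Mt [-0.405 -0.327 -0.171] w 13.4 j6 -0.4907 tau6 0.318
```

Call:
drive_tool:
  targets:
    - [1,0,0,0,0]

```text
clock: 18.55
eef_pos: [503.4, -82.3, 64.7]
orientation: [-0.703, 0.703, 0.079, -0.079]
ft_force: [0.6, -1.8, -0.2]
gripper_width: 13.9
```

```bash
python3 s.py
```

```text
18.55 [503.4 -82.3  64.7] xdeg 12.85 Ft [ 0.2  0.2 -1.9] Mt [-0.42  -0.22  -0.123] w 13.9 j6 -0.4912 tau6 0.303
```

The turning torque is about 0.33–0.34 N m, or about 15 N of squeeze. Letting go and lifting straight up.

Call:
drive_tool:
  targets:
    - [1.8,0,0,0,0]
    - [3,0,0,0,0]
    - [5,0,0,0,0]
    - [5,0,0,0,0]
    - [5,0,0,0,0]
    - [5,0,-1.5,0,0]
    - [5,0,-3,0,0]
    - [5,0,-3.5,0,0]
    - [5,0,-3,0,0]
    - [5,0,-1,0,0]
    - [5,0,0,0,0]
    - [5,0,0,0,0]

```text
clock: 19.75
eef_pos: [502.6, -82.0, 183.5]
orientation: [0.703, -0.702, -0.079, 0.08]
ft_force: [0.4, -0.0, -0.4]
gripper_width: 50.3
```

```bash
python3 s.py
python3 - <<'E'
from h import *
p,d=r.capture("scene"); crop(p,240,170,360,260,6,"pics/s11.png")
p,d=r.capture("wrist"); crop(p,200,80,440,260,3,"pics/w11.png")
E
```

```text
19.75 [502.6 -82.  183.5] xdeg 12.85 Ft [ 0.4  0.4 -0.1] Mt [-0.039 -0.035  0.081] w 50.3 j6 -0.4914 tau6 0.001
```

View pics/s11.png

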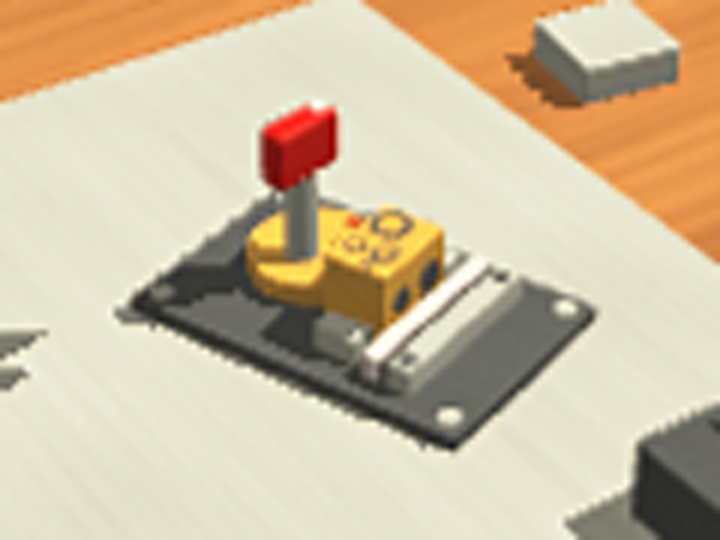

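View pics/w11.png

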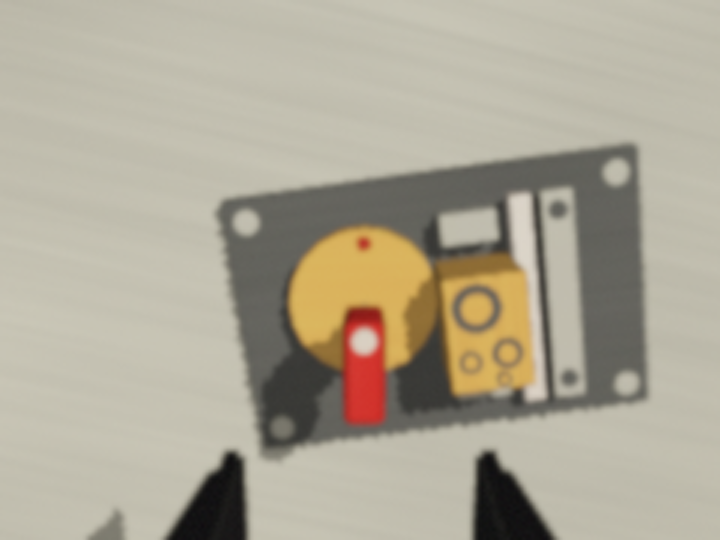

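The knob has stayed where I left it, the cam bears on the block, and the block is flat on the plate and square on the fence (face at about (530,330)). Handing in.

```bash
python3 -c "
from plant import r
r.finish_job(); print(r.observe()['clock'])"
```

```text
the job is handed in; nothing more can be done
the job is handed in; nothing more can be done
```

I set the brass block flat in the dark fixture's nest, between the end stops. I then turned the red knob clockwise about 93°, to roughly 1.7 rad, until the cam pinned the block on the fence. I let go and handed the job in at about 20 s of the 67 s allowed.

**Squeeze:** The turning torque rose from about 0.15 N m pushing the loose block to about 0.33–0.34 N m at the end. By the given formula that is about 14–15 N before letting go. The wrist moment is noisy by about 0.03 N m, so the figure is good to about 2 N.

**Last checks:** After release the knob had not sprung back. The last wrist and scene pictures show the block flat, with its long side along the fence, and the arm clear of everything. I touched none of the bystanders, though I did not take a separate picture to check them.

**What disagreed:**
- Just after fast moves the arm's position readings were off by 2–4 mm.
- The views of the fixture differed by about 2 mm, so I moved the block 2 mm away from the fence before setting it down.
- The joint-6 torque read near zero during the loose push. It only followed the wrist moment once the block was pinned, so I went mainly by the wrist moment.

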